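# Check in a delivery of T-section runners

### The job

Book in this delivery of aluminium T runners: fold both carton flaps right back, lay one runner, whichever you like, flat on the granite plate with its rib under the gauge spindle and press the spindle down until its foot rests on the rib, to check the height. Then put every runner, the checked one too, into the top drawer of the drawer unit, which is ajar and must first be drawn right out, each lying flat on the drawer's floor with its rib up, and push the drawer fully shut. Leave the carton open, and leave the other things on the bench where they are.

Things in the scene. Friction and masses are not known exactly. Their poses are not given: they have to be found in the camera images.
- carton: fixed open-topped cardboard carton, 180 mm (x) by 190 mm (y), 64 mm high, walls and floor 4 mm; origin at the centre of its underside; two 87 mm flaps are hinged on its x- and x+ rims and meet in the middle when shut
- flap_near (a joint): rad, angle of the flap on the carton's -x (robot's) side: 0 shut, 1.57 upright, 2.8 folded right back; stays where it is left (light stiff crease, under 1 N at the edge)
- flap_far (a joint): the same for the flap on the +x (far) side
- flap_near_hinge (a point): middle of the near flap's crease, on the carton's rim 64 mm above its underside; the flap is 4 mm thick
- flap_far_hinge (a point): middle of the far flap's crease; each flap reaches 87 mm from its crease to its free edge
- bar_a: aluminium T-section runner 160 mm long (x), lying on its 50 mm wide (y), 6 mm thick flange with a 10 mm wide upright rib along its middle, 30 mm high overall, 0.23 kg; origin at the middle of the underside; up to three alike lie in the carton at the start, side by side, long side along the carton's y; two or three are there, an absent one reads None
- bar_b: aluminium T-section runner 160 mm long (x), lying on its 50 mm wide (y), 6 mm thick flange with a 10 mm wide upright rib along its middle, 30 mm high overall, 0.23 kg; origin at the middle of the underside; up to three alike lie in the carton at the start, side by side, long side along the carton's y; two or three are there, an absent one reads None
- bar_c: aluminium T-section runner 160 mm long (x), lying on its 50 mm wide (y), 6 mm thick flange with a 10 mm wide upright rib along its middle, 30 mm high overall, 0.23 kg; origin at the middle of the underside; up to three alike lie in the carton at the start, side by side, long side along the carton's y; two or three are there, an absent one reads None
- gauge_stand: fixed comparator gauge: dark granite plate 240 mm (x) by 150 mm (y), top 30 mm above the bench (origin at the centre of the underside); a steel column (26 mm thick, top at 170 mm) stands at x +55, y +60 mm and carries an arm (26 mm wide in x, 105 to 135 mm high) to the spindle at x +55, y 0; a small dial stands 24 mm out from the arm's centre line to -x, at y +38; under the arm the gauge is open to -x and -y
- gauge (a joint): m, how far the spindle is pushed down (0 to 0.05); the foot's height above the plate is 0.058 minus this; a spring lifts it back (2 to 5 N)
- gauge_foot (a point): centre of the underside of the spindle's round foot (18 mm across)
- gauge_knob (a point): centre of the top of the black press knob (30 mm across) on top of the spindle
- drawer (a joint): m, how far the top drawer is out, 0 shut, 0.19 drawn right out (a stop); starts ajar; slides with 1 N of friction and stays where it is left
- drawer_floor (a point): point on the top drawer's floor inside, at the inner face of its front, in mid width; moves with the drawer; x points into the drawer, away from its front; inside the drawer measures 215 mm (x) by 188 mm (y), 43 mm deep; its front is 21 mm thick in all and reaches 52 mm above this point; the drawer belongs to a fixed plywood unit 260 mm (x) by 230 mm (y) and 150 mm high, whose top covers the drawer beyond joint value minus 6 mm from this point
- drawer_handle (a point): middle of the bar handle (115 mm long in y, 11 mm thick, 35 mm out from the front board) of the top drawer
- mug: bystander: white mug, 90 mm high, 80 mm wide, origin under its centre
- level: bystander: blue digital angle box 55 by 30 by 55 mm high, origin under its centre
- tape: bystander: yellow tape measure lying flat, 75 by 70 by 36 mm high, origin under its centre
- hammer: bystander: hammer lying along its x, some 300 mm long
- driver: bystander: screwdriver lying along its x, some 200 mm long
Not all that is in view belongs to the job. Leave any turquoise look-alike of the bar_c alone.

How it is judged:
By the outcome, as a careful person would: the job done as asked, in the order asked, and still so for the second after the job is handed in, with the robot touching nothing.
Of bar_a, bar_b, bar_c only 2 to 3 are there at a start; the rules pass over those that are not, and their reading is None.
At some moment in a run one of bar_a, bar_b, bar_c may be knocked a few centimetres aside while the robot is not near it.
Once in a run the grip may slacken for a moment while it holds something.
It also fails if it takes over 210 s, if anything falls off the work surface, if the arm or the gripper's body presses on something with over 40 N, if the wrist force passes 120 N, or if a joint passes its speed limit or range.

### The arm

A 6-joint arm with a two-finger parallel gripper is mounted at the origin on the work surface. World frame = base frame: x ahead of the robot, y to its left, z up, the work surface at z = 0. Lengths are in m, angles in degrees, forces in N, time in s.
With the tool pointing down it reaches from about 0.325 to 0.925 m from the base axis. Payload 3.1 kg.
Tool frame: the origin (TCP) lies between the finger pads; the fingertips stand 19 mm ahead of it and the grasp point (between the pads) is the TCP; z points along the fingers, y is the line along which they close (so a half turn about z gives the same grasp; the last joint's range is limited). The gripper opens to 85 mm and grips with 20 to 120 N. Pads are 22 mm wide; open, the fingers measure 114 mm over their backs; the gripper's body (76 mm by 85 mm) begins 54 mm behind the grasp point. The pads swing forward as they close: fully open they stand 13 mm farther back than shut.
Start: joints at [-76.043, 12.427, 92.441, -0, 75.132, -6.429], TCP at [0.218, -0.586, 0.25] pointing down, gripper open.
Joint ranges: [-157.48, 157.48], [-44.54, 120.13], [17.64, 146.25], [-64.5, 244.5], [7.68, 150.69], [-147.95, 147.95]. Speed limits (degrees/s): [159.86, 159.86, 180, 180, 180, 180].

### API

Orientations are given as [roll, pitch, yaw] about the fixed x, y, z axes, in that order (R = Rz(yaw) Ry(pitch) Rx(roll)).
In Python, from station import * gives the robot as it stands.
- The arm moves only by the tool step_arm, never from a script. Its argument "commands" is text: rows parted by semicolons, each of 4 numbers parted by spaces: the shift along the world's x, y, z in mm, then the turn about the world's z in degrees. A call has 1 to 5 rows; each row shifts and turns the commanded pose from where the row before left it; what a row does not reach is not made up. A row lasts 1/10 s, in which the tool goes at most 50 mm and 8.59 degrees, less where a joint would pass 70% of its speed; a pose out of reach is approached as far as the arm can. A call with a gripper value outside its range is refused whole. "jaw" is the opening in per cent of the stroke, from 0 (shut) to 100 (fully open), set as the call begins (left out, the last holds). The fingers move at their own pace and stop on an object; "squeeze" is the grip in N (left out, the last holds). Time passes only in rows, so rows that do not move let the fingers close. It gives the time, the measured TCP pose, the force, the opening and the grip force at its end, in the units of the state.
- get_obs(): the state, without advancing time (a new reading comes with each control period).
- snapshot(name): name is "side" or "top" or "wrist"; returns the picture (384x512x3 uint8, blue, green, red); there is no depth.
- camera_info(name): a dict with "vertical_fov" (degrees; the focal length in pixels is half the picture's height over the tangent of half this angle, whatever the lens; pixels are square), "cx", "cy" (the principal point, pixels), "dist" ([k1, k2, p1, p2, k3] as OpenCV has them; the pictures are not rectified), "rvec" (rotation vector, rad) and "tvec" (3), from world to camera coordinates, as OpenCV has them. Camera axes: x right, y down, z forward; pixel columns grow to the right and rows downward; lengths in m; the calibration is good to about 2 mm. A picture is of the moment at which its call begins: read the wrist's pose just before it. camera_info takes no time and is no camera call; for the wrist camera it gives the pose at the moment of the call.
- job_done(): hands the job in; it is judged then, once.
The state is a dict: "time": time; "joint_positions": joint angles; "qvel": joint speeds; "effort": joint torques, N m; "ee_pos": TCP position; "orientation": TCP orientation; "wrist_force": force on the tool from outside, world axes, zero at the start; "wrist_torque": the same for the moment, N m; "width": finger opening in m; "grasp_force": force on a finger pad.
Only numpy, scipy, OpenCV 4.12 (cv2) and the standard library are available. Lean on these libraries where they do the work, as an engineer would, in place of code of your own. Each camera call takes 0.05 s, during which the arm holds its last target. There are 200 camera calls.

## Working session

There is one attempt and no reset: what is moved stays moved. The work goes in short steps, Python scripts to look and compute and a tool call to move; the robot and the scene stay as the last step left them, time stands still between calls to the robot, and variables do not carry over. Pictures are saved under pics/ and viewed, at most 16 in all, crops included, and the job is handed in when it is done.

Besides the shell and the picture viewer there is one more tool, called after "Call:" as a command line: name --argument value ..., lists and objects as JSON in quotes. step_arm: Moves the arm, as the interface text tells. Its arguments: {"type":"object","properties":{"commands":{"type":"string"},"jaw":{"type":"number"},"squeeze":{"type":"number"}},"required":["commands"]}

```bash
mkdir -p pics; cat > h.py <<'E'
from station import *
import numpy as np, cv2
def K(i):
    f=192/np.tan(np.radians(i["vertical_fov"])/2)
    return np.array([[f,0,i["cx"]],[0,f,i["cy"]],[0,0,1.]])
def ray(i,uv):
    R,_=cv2.Rodrigues(np.array(i["rvec"],float)); t=np.array(i["tvec"],float).ravel()
    p=cv2.undistortPoints(np.array(uv,float).reshape(-1,1,2),K(i),np.array(i["dist"],float)).reshape(-1,2)
    return -R.T@t,np.c_[p,np.ones(len(p))]@R
def onz(i,uv,z):
    c,d=ray(i,uv); return c+d*((z-c[2])/d[:,2])[:,None]
def proj(i,P):
    return cv2.projectPoints(np.array(P,float).reshape(-1,3),np.array(i["rvec"],float),np.array(i["tvec"],float),K(i),np.array(i["dist"],float))[0].reshape(-1,2)
def shot(n,f,s=1.5):
    i=camera_info(n); im=snapshot(n); cv2.imwrite("pics/%s_raw.png"%f,im)
    import pickle; pickle.dump(i,open("pics/%s.pkl"%f,"wb"))
    cv2.imwrite("pics/%s.png"%f,cv2.resize(im,None,fx=s,fy=s,interpolation=cv2.INTER_CUBIC)); return im,i
def load(f):
    import pickle; return cv2.imread("pics/%s_raw.png"%f),pickle.load(open("pics/%s.pkl"%f,"rb"))
def tri(i1,a,i2,b):
    c1,d1=ray(i1,[a]);c2,d2=ray(i2,[b]);d1=d1[0];d2=d2[0]
    s=np.linalg.lstsq(np.c_[d1,-d2],c2-c1,rcond=None)[0]
    p=c1+d1*s[0];q=c2+d2*s[1]; return (p+q)/2,np.linalg.norm(p-q)
E
python3 - <<'E'
from h import *
o=get_obs();print(o)
for n in("top","side","wrist"):
    im,i=shot(n,n+"0"); print(n,i)
E
```

```text
{'time': 0.0, 'joint_positions': array([-7.60422542e+01,  1.24775246e+01,  9.25284312e+01,  4.45330177e-04,
        7.51318217e+01, -6.42780118e+00]), 'qvel': array([-0.00599188,  0.04700086,  0.02635642,  0.03504093, -0.02652347,
        0.0650424 ]), 'effort': array([ 1.10676221e-03, -3.96846485e+01, -3.03850508e+01, -5.62417756e-05,
        9.72148322e-03,  3.76813620e-07]), 'ee_pos': array([ 0.21755438, -0.5850955 ,  0.24896034]), 'orientation': array([-1.79863137e+02, -1.58517667e-02,  2.03854133e+01]), 'wrist_force': array([-1.0157244 , -0.2931893 ,  0.18360264]), 'wrist_torque': array([-0.03185332, -0.02443571, -0.00117342]), 'grasp_force': 0.0, 'width': 0.08538164599076069}
top {'vertical_fov': 53.885087756998026, 'cx': 252.11036540067997, 'cy': 192.3735420419508, 'dist': array([-0.05107965,  0.        ,  0.        ,  0.        ,  0.        ]), 'rvec': array([ 2.1790295 , -2.19198794,  0.04357014]), 'tvec': array([0.01679646, 0.49351424, 1.09469045])}
side {'vertical_fov': 52.42409801647801, 'cx': 245.0001898662793, 'cy': 193.69984756734658, 'dist': array([-0.04092813,  0.        ,  0.        ,  0.        ,  0.        ]), 'rvec': array([ 0.27719597, -2.86212585,  1.09353088]), 'tvec': array([0.48932132, 0.177124  , 1.09452427])}
wrist {'vertical_fov': 59.66248129541832, 'cx': 248.65591710630656, 'cy': 195.28514790402022, 'dist': array([-0.06021391,  0.        ,  0.        ,  0.        ,  0.        ]), 'rvec': array([-2.37560855,  1.65227679,  0.24482785]), 'tvec': array([-0.62439941, -0.0353534 ,  0.38086549])}
```

View pics/top0.png

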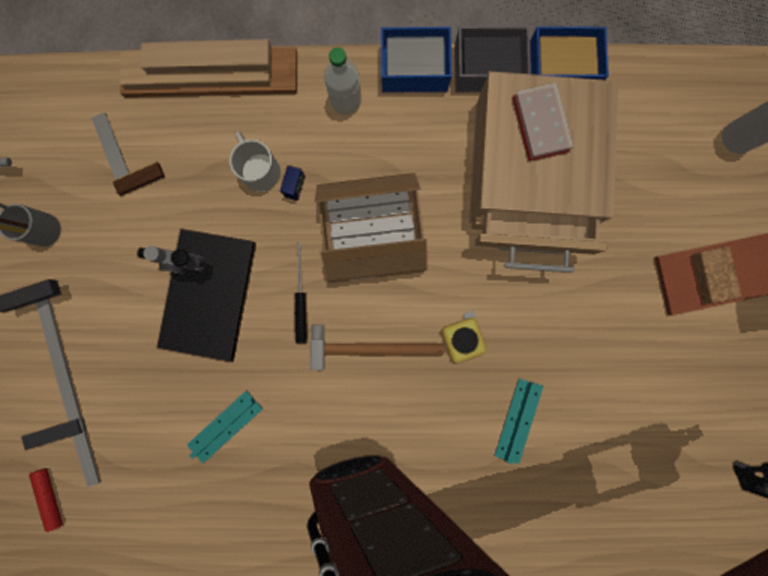

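View pics/side0.png

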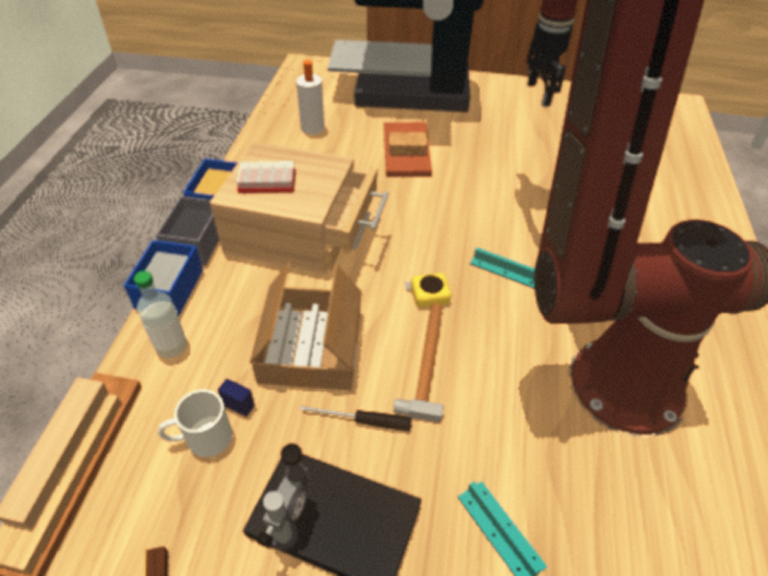

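The top view shows the carton at about (370,230), with both flaps about upright and at least two runners inside. The gauge plate is at (207,295) with its column near (180,260), the drawer unit at (547,150) and its handle at (540,262). Two turquoise look-alikes lie loose at (225,427) and (520,420) and are to be left alone. Next I enlarge the carton, gauge and drawer.

```bash
python3 - <<'E'
from h import *
t,_=load("top0"); s,_=load("side0")
def cr(im,x,y,w,h): return cv2.resize(im[y:y+h,x:x+w],(400,300),interpolation=cv2.INTER_CUBIC)
a=np.vstack([np.hstack([cr(t,205,112,88,66+12),cr(s,165,180,80,78)]),np.hstack([cr(t,85,145,100,100),cr(t,305,40,110,150)])])
cv2.imwrite("pics/c1.png",a)
E
```

```text
(no output)
```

View pics/c1.png

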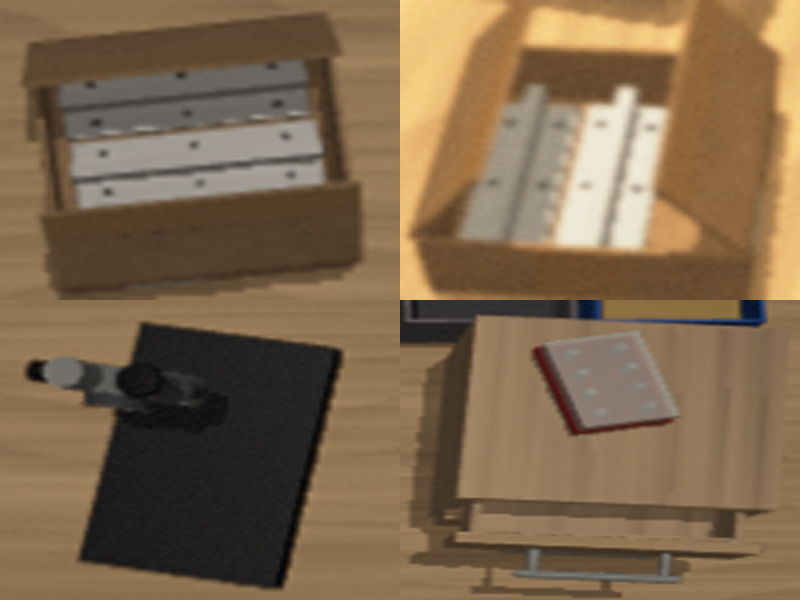

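Both views show two runners with upright ribs, plus bare floor on the near side, so the third is absent. Near flap and far flap both stand roughly upright. Measuring now.

```bash
python3 - <<'E'
from h import *
np.set_printoptions(precision=3,suppress=True)
t,ti=load("top0"); s,si=load("side0")
print("cams",ray(ti,[[0,0]])[0],ray(si,[[0,0]])[0])
for n,a,b in [("carton far y+",(212.7,135.4),(167.4,241.1)),("carton near y+",(214.9,167.9),(236,245)),
 ("handleL",(337.2,177.5),(238,148)),("handleR",(382,179),(256.7,128.7)),("knob",(120,171),(194,303)),("coltop",(101,169),(183,334))]:
    print(n,*tri(ti,a,si,b))
pl=onz(ti,[(120,152.3),(170,161),(154,236.5),(105,231.7)],.03);print("plate",pl,np.linalg.norm(pl-np.roll(pl,-1,0),axis=1))
print("rim y+",onz(ti,[(212.7,135.4),(214.9,167.9)],.064)[:,:2],onz(si,[(167.4,241.1),(236,245)],.064)[:,:2])
f=lambda L:[(205+x*.22,112+y*.26) for x,y in L]
print("bars z.01: farL far,near; farR; nearL,nearR",onz(ti,f([(62,85),(70,135),(308,65),(318,112),(70,140),(320,122),(80,208),(325,180)]),.01)[:,:2])
print("rib", onz(ti,f([(75,178),(323,152)]),.034)[:,:2])
E
```

```text
cams [ 0.432 -0.003  1.121] [0.37  0.68  0.932]
carton far y+ [0.669 0.127 0.067] 0.03300848153924044
carton near y+ [0.529 0.114 0.082] 0.057449896405014966
handleL [ 0.543 -0.21   0.128] 0.036450765134261105
handleR [ 0.523 -0.338  0.107] 0.002344645960928592
knob [0.539 0.342 0.188] 0.0005058348413869981
coltop [0.548 0.401 0.165] 0.0002773190897755943
plate [[0.613 0.402 0.03 ]
 [0.586 0.253 0.03 ]
 [0.366 0.299 0.03 ]
 [0.381 0.444 0.03 ]] [0.151 0.224 0.146 0.237]
rim y+ [[0.653 0.124]
 [0.561 0.118]] [[0.687 0.127]
 [0.503 0.103]]
bars z.01: farL far,near; farR; nearL,nearR [[ 0.668  0.113]
 [ 0.629  0.107]
 [ 0.683 -0.049]
 [ 0.646 -0.055]
 [ 0.625  0.107]
 [ 0.638 -0.056]
 [ 0.572  0.101]
 [ 0.593 -0.059]]
rib [[ 0.592  0.102]
 [ 0.611 -0.057]]
```

```bash
python3 - <<'E'
from h import *
np.set_printoptions(precision=3,suppress=True)
t,ti=load("top0"); s,si=load("side0")
f=lambda L:[(205+x*.22,112+y*.26) for x,y in L]
for z in (.064,.1,.13,.151): print(z,"nearfree",onz(ti,f([(45,215),(358,183)]),z)[:,:2].ravel(),"far up",onz(ti,f([(28,45),(330,13)]),z)[:,:2].ravel(),"far low",onz(ti,f([(25,88),(340,52)]),z)[:,:2].ravel())
g=lambda L:[(305+x*.275,40+y*.5) for x,y in L]
print("handle",onz(ti,g([(117,275),(280,278)]),.107)[:,:2].ravel())
print("unit top front L,R",onz(ti,g([(60,198),(375,213)]),.15)[:,:2].ravel(),"far",onz(ti,g([(75,17),(390,22)]),.15)[:,:2].ravel())
print("front board",onz(ti,g([(55,240),(358,255)]),.13)[:,:2].ravel())
E
```

```text
0.064 nearfree [ 0.561  0.118  0.583 -0.076] far up [ 0.687  0.128  0.709 -0.06 ] far low [ 0.655  0.13   0.68  -0.066]
0.1 nearfree [ 0.556  0.113  0.578 -0.074] far up [ 0.678  0.124  0.7   -0.059] far low [ 0.647  0.126  0.671 -0.064]
0.13 nearfree [ 0.553  0.11   0.573 -0.072] far up [ 0.671  0.12   0.692 -0.057] far low [ 0.641  0.122  0.664 -0.062]
0.151 nearfree [ 0.55   0.108  0.57  -0.07 ] far up [ 0.666  0.118  0.686 -0.056] far low [ 0.636  0.119  0.659 -0.061]
handle [ 0.527 -0.217  0.522 -0.338]
unit top front L,R [ 0.624 -0.169  0.603 -0.394] far [ 0.866 -0.185  0.859 -0.416]
front board [ 0.571 -0.168  0.55  -0.388]
```

Both flaps lean inward at about 60°, with about 90 mm between their free edges. I go above the gap with the jaws shut and turn the tool to the carton's yaw of about 7°.

Call:
step_arm --commands "24 38 0 4.8;24 38 0 4.8;24 38 0 4.8;24 38 0 4.8;24 38 0 4.8" --jaw 0 --squeeze 60

```text
time: 0.65
ee_pos: [0.3382, -0.3941, 0.2499]
orientation: [-180.0, -0.0, 44.6]
wrist_force: [0.4, 0.1, -0.6]
width: 0.0123
grasp_force: 0.0
```

Call:
step_arm --commands "24 38 0 4.8;24 38 0 4.8;24 38 0 4.8;24 38 0 4.8;24 38 0 4.8"

```text
time: 1.15
ee_pos: [0.4582, -0.2041, 0.2501]
orientation: [-180.0, 0.0, 68.6]
wrist_force: [0.1, -0.0, 1.1]
width: 0.0004
grasp_force: 0.0
```

Call:
step_arm --commands "24 38 0 4.8;24 38 0 4.8;24 38 0 4.8;24 38 0 4.8;24 38 0 4.8"

```text
time: 1.65
ee_pos: [0.5782, -0.014, 0.25]
orientation: [-180.0, 0.0, 92.6]
wrist_force: [0.3, -0.4, -0.2]
width: -0.0001
grasp_force: 0.0
```

Call:
step_arm --commands "24 38 0 4.8;0 0 0 0;0 0 0 0"

```text
time: 1.95
ee_pos: [0.6015, 0.023, 0.2495]
orientation: [-179.9, 0.0, 97.3]
wrist_force: [0.2, 0.4, -0.0]
width: 0.0
grasp_force: 0.0
```

Call:
step_arm --commands "0 0 -40 0;0 0 -40 0;0 0 -40 0;-20 -2 0 0;-25 -3 0 0"

```text
time: 2.45
ee_pos: [0.5564, 0.0162, 0.1288]
orientation: [-180.0, -0.1, 97.0]
wrist_force: [3.1, 3.3, 12.0]
width: -0.0001
grasp_force: 5.5
```

Call:
step_arm --commands "-25 -3 0 0;-25 -3 0 0;-25 -3 0 0;-20 -2 -8 0;-10 -1 -10 0"

```text
time: 2.95
ee_pos: [0.45, 0.0039, 0.1122]
orientation: [180.0, 0.0, 97.0]
wrist_force: [1.4, 0.2, 0.6]
width: -0.0001
grasp_force: 0.2
```

Call:
step_arm --commands "-5 -1 -4 0;0 0 -2 0;0 0 0 0"

```text
time: 3.25
ee_pos: [0.4484, 0.0037, 0.1094]
orientation: [179.9, -0.0, 97.1]
wrist_force: [-6.3, 2.0, 18.1]
width: -0.0
grasp_force: 7.9
```

Call:
step_arm --commands "0 0 24 0;40 4 0 0;45 5 0 0;45 6 0 0;40 5 0 0"

```text
time: 3.75
ee_pos: [0.6189, 0.0236, 0.1299]
orientation: [180.0, 0.0, 97.1]
wrist_force: [1.0, 0.5, 0.1]
width: 0.0001
grasp_force: 0.0
```

Call:
step_arm --commands "20 2 0 0;25 3 0 0;25 3 0 0;25 3 0 0;25 3 0 0"

```text
time: 4.25
ee_pos: [0.7374, 0.0373, 0.1292]
orientation: [-179.9, 0.0, 97.1]
wrist_force: [-1.2, 0.2, -0.1]
width: 0.0002
grasp_force: 0.2
```

Call:
step_arm --commands "18 2 -10 0;8 1 -8 0;2 0 -5 0;0 0 -2 0;0 0 0 0"

```text
time: 4.75
ee_pos: [0.7651, 0.0405, 0.1086]
orientation: [180.0, 0.0, 97.2]
wrist_force: [-2.6, 0.9, 10.8]
width: -0.0001
grasp_force: 5.6
```

Call:
step_arm --commands "0 0 50 0;-30 -4 50 0;-40 -5 40 0;-45 -5 30 0;-40 -5 20 0" --jaw 40

```text
time: 5.25
ee_pos: [0.621, 0.0232, 0.2828]
orientation: [179.9, 0.0, 97.2]
wrist_force: [0.9, -0.4, 0.2]
width: 0.0343
grasp_force: 0.0
```

```bash
python3 - <<'E'
from h import *
im,i=shot("wrist","w1",1.2); t,_=shot("top","t1"); 
a=np.hstack([cv2.resize(im,(600,450)),cv2.resize(t[90:210,195:300],(200,228)).repeat(1,0) if 0 else np.zeros((450,1,3),np.uint8)])
cv2.imwrite("pics/w1.png",a)
c,d=ray(i,[(256,192)]);print(c,d, get_obs()["ee_pos"])
E
```

```text
[0.61344167 0.09583821 0.4073464 ] [[ 0.05831477 -0.27364077 -0.96036322]] [0.61895712 0.0231615  0.28387416]
```

View pics/w1.png

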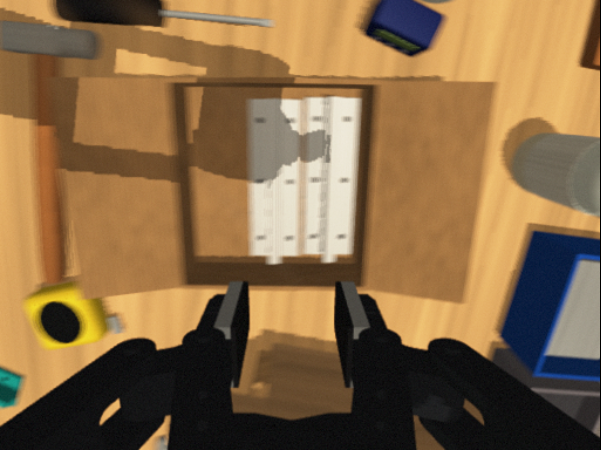

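Both flaps are folded right back. The two runners show at x 248–302 and x 302–360 of this picture, y 97–263, with rib ends at (275,263) and (330,263).

```bash
python3 - <<'E'
from h import *
np.set_printoptions(precision=4,suppress=True)
w,i=load("w1"); k=512/600
P=lambda L:np.array(L)*k
print("rib ends z.034",onz(i,P([(275,263),(330,263)]),.034)[:,:2])
print("flange z.01: nearTL,nearBL, splitT, splitB, farTR,farBR",onz(i,P([(248,98),(249,256),(303,97),(300,256),(361,97),(355,256)]),.01)[:,:2])
print("carton rim z.064 TL TR BR BL",onz(i,P([(175,84),(378,86),(366,287),(186,284)]),.064)[:,:2])
E
```

```text
rib ends z.034 [[ 0.616  -0.0537]
 [ 0.6718 -0.0468]]
flange z.01: nearTL,nearBL, splitT, splitB, farTR,farBR [[ 0.571   0.1033]
 [ 0.5874 -0.0588]
 [ 0.6237  0.1107]
 [ 0.6421 -0.052 ]
 [ 0.6795  0.1179]
 [ 0.7012 -0.0447]]
carton rim z.064 TL TR BR BL [[ 0.5152  0.1064]
 [ 0.6831  0.1255]
 [ 0.7053 -0.0556]
 [ 0.5335 -0.0739]]
```

Call:
step_arm --commands "-8 49 0 0;0 0 -45 0;0 0 -45 0;0 0 -45 0;0 0 0 0" --jaw 40

```text
time: 5.85
ee_pos: [0.6074, 0.0726, 0.1362]
orientation: [-179.0, -0.1, 97.2]
wrist_force: [-0.7, 0.5, -0.9]
width: 0.034
grasp_force: 0.0
```

Call:
step_arm --commands "0 0 0 0;0 0 0 0"

```text
time: 6.05
ee_pos: [0.6166, 0.0725, 0.1486]
orientation: [179.7, 0.0, 97.2]
wrist_force: [0.5, -0.1, 0.6]
width: 0.0339
grasp_force: 0.0
```

Call:
step_arm --commands "-15 -2 -30 0;0 0 -40 0;0 0 -26 -0.7;0 0 -15 0;0 0 -4 0"

```text
time: 6.55
ee_pos: [0.6003, 0.0706, 0.0314]
orientation: [179.9, 0.0, 96.5]
wrist_force: [1.0, 0.0, -0.1]
width: 0.034
grasp_force: 0.0
```

Call:
step_arm --commands "0 0 0 0"

```text
time: 6.65
ee_pos: [0.6011, 0.0707, 0.0325]
orientation: [179.8, 0.0, 96.5]
wrist_force: [0.7, -0.4, 0.1]
width: 0.0343
grasp_force: 0.0
```

Call:
step_arm --commands "0 0 0 0;0 0 0 0;0 0 0 0;0 0 0 0" --jaw 0 --squeeze 110

```text
time: 7.05
ee_pos: [0.6018, 0.0707, 0.0335]
orientation: [179.7, 0.0, 96.5]
wrist_force: [0.6, 0.6, 6.5]
width: 0.0075
grasp_force: 109.0
```

Call:
step_arm --commands "0 0 10 0;0 0 15 0;0 0 0 0"

```text
time: 7.35
ee_pos: [0.601, 0.0708, 0.0584]
orientation: [179.8, 0.0, 96.5]
wrist_force: [0.7, 0.6, -1.7]
width: 0.0075
grasp_force: 107.8
```

Held (0.109 kN grip, load on the wrist). I lift it clear, carry it to a point short of the gauge's -x side, turning +72°, and look from there.

Call:
step_arm --commands "0 0 40 0;0 0 45 0;0 0 45 0;0 0 45 0;0 0 20 0"

```text
time: 7.85
ee_pos: [0.6016, 0.0708, 0.2568]
orientation: [179.5, 0.1, 96.5]
wrist_force: [0.7, 0.6, -0.8]
width: 0.0071
grasp_force: 108.4
```

Call:
step_arm --commands "-24 30 0 7.2;-24 30 0 7.2;-24 30 0 7.2;-24 30 0 7.2;-24 30 0 7.2"

```text
time: 8.35
ee_pos: [0.4777, 0.2215, 0.2505]
orientation: [-180.0, -0.0, 132.8]
wrist_force: [0.3, -0.2, -2.9]
width: 0.0076
grasp_force: 108.2
```

Call:
step_arm --commands "-24 30 0 7.2;-24 30 0 7.2;-24 30 0 7.2;-24 30 0 7.2;-24 30 0 7.2"

```text
time: 8.85
ee_pos: [0.3578, 0.3714, 0.2506]
orientation: [-180.0, -0.0, 168.8]
wrist_force: [1.0, 0.0, -2.4]
width: 0.0074
grasp_force: 108.2
```

Call:
step_arm --commands "0 0 0 0;0 0 0 0;0 0 0 0"

```text
time: 9.15
ee_pos: [0.3596, 0.37, 0.2506]
orientation: [-180.0, 0.0, 168.4]
wrist_force: [-0.2, 0.1, -3.2]
width: 0.0072
grasp_force: 108.3
```

```bash
python3 - <<'E'
from h import *
im,i=shot("wrist","w2",1.0); t,ti=shot("top","t2",1.0); s,si=shot("side","s2",1.0)
print(get_obs()["ee_pos"])
a=np.hstack([cv2.resize(im,(400,300)),cv2.resize(s[285:375,155:275],(400,300),interpolation=cv2.INTER_CUBIC)])
b=np.hstack([cv2.resize(t[140:245,80:220],(400,300),interpolation=cv2.INTER_CUBIC),cv2.resize(t[100:202,200:336],(400,300),interpolation=cv2.INTER_CUBIC)])
cv2.imwrite("pics/m2.png",np.vstack([a,b]))
E
```

```text
[0.36011408 0.36982841 0.25077473]
```

View pics/m2.png

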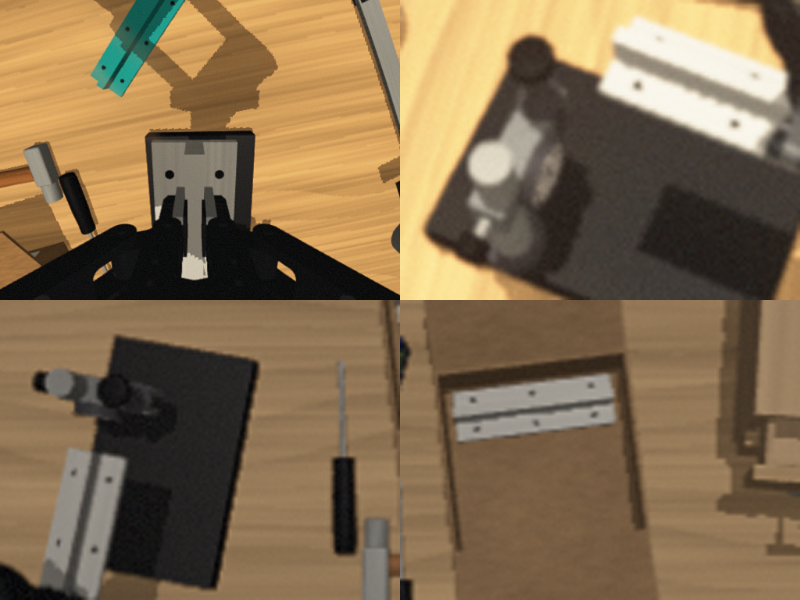

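The wrist, side and top views show the runner held between the fingers, seemingly level. The far runner still lies in the carton at crop (535,408). The gauge knob is at top pixel (120.3,170.8) and side pixel (194,301.5).

```bash
python3 - <<'E'
from h import *
np.set_printoptions(precision=4,suppress=True)
t,ti=load("t2"); s,si=load("s2")
k=tri(ti,(120.25,170.8),si,(194,301));c=tri(ti,(101,169),si,(182,333));print(k,c)
for w in range(1):
    pl=onz(ti,[(120.1,152.6),(167.5,160.2),(152.3,237.5),(105,231.7)],.03)[:,:2]
    L=np.array([(.12,.075),(.12,-.075),(-.12,-.075),(-.12,.075)])
    A=L;B=pl-pl.mean(0);th=np.arctan2((A[:,0]*B[:,1]-A[:,1]*B[:,0]).sum(),(A*B).sum());print(pl.mean(0),np.degrees(th),np.linalg.norm(pl-np.roll(pl,-1,0),axis=1))
    R=np.array([[np.cos(th),-np.sin(th)],[np.sin(th),np.cos(th)]]);print("spindle",pl.mean(0)+R@[.055,0],"col",pl.mean(0)+R@[.055,.06])
print("bar end",onz(ti,[(80+70*.35,140+148*.35),(80+127*.35,140+158*.35)],.228)[:,:2])
# side: bar flange end corners
g=lambda x,y:(155+(x-400)*.3,285+y*.3)
print("end near(+y side?)",tri(ti,(80+70*.35,140+148*.35),si,g(603,92)), tri(ti,(80+127*.35,140+158*.35),si,g(628,25)))
E
```

```text
(array([0.5396, 0.3402, 0.1927]), np.float64(0.0002930948601379134)) (array([0.5488, 0.4004, 0.1676]), np.float64(0.002002253192219932))
[0.4863 0.3524] -9.875927203510686 [0.1433 0.229  0.141  0.2357]
spindle [0.5405 0.3429] col [0.5508 0.4021]
bar end [[0.4853 0.365 ]
 [0.4766 0.316 ]]
end near(+y side?) (array([0.4854, 0.3681, 0.2202]), np.float64(0.0007922165133322821)) (array([0.4792, 0.321 , 0.2151]), np.float64(0.003966080031352413))
```

Call:
step_arm --commands "0 2 -45 2;0 0 -45 0;0 0 -45 0;0 0 -35 0;0 0 0 0"

```text
time: 9.8
ee_pos: [0.3556, 0.3684, 0.0751]
orientation: [-179.4, -0.5, 170.4]
wrist_force: [-1.3, 0.0, -3.1]
width: 0.0073
grasp_force: 108.3
```

Call:
step_arm --commands "20 -3 0 0;20 -3 0 0;20 -4 0 0;15 -3 0 0;6 -1 0 0"

```text
time: 10.3
ee_pos: [0.444, 0.3587, 0.0826]
orientation: [179.9, 0.2, 170.4]
wrist_force: [-0.0, 0.8, -1.5]
width: 0.0074
grasp_force: 108.4
```

Call:
step_arm --commands "0 0 0 0;0 0 0 0;0 0 0 0"

```text
time: 10.6
ee_pos: [0.4393, 0.3586, 0.0805]
orientation: [-180.0, -0.1, 170.5]
wrist_force: [-1.0, 0.6, -3.7]
width: 0.0073
grasp_force: 108.4
```

```bash
python3 - <<'E'
from h import *
t,ti=shot("top","t3",1.0); s,si=shot("side","s3",1.0)
print(get_obs()["ee_pos"])
cv2.imwrite("pics/m3.png",np.hstack([cv2.resize(t[145:245,85:185],(400,400),interpolation=cv2.INTER_CUBIC),cv2.resize(s[285:384,150:250],(400,400),interpolation=cv2.INTER_CUBIC)]))
E
```

```text
[0.43941265 0.358765   0.0805951 ]
```

View pics/m3.png

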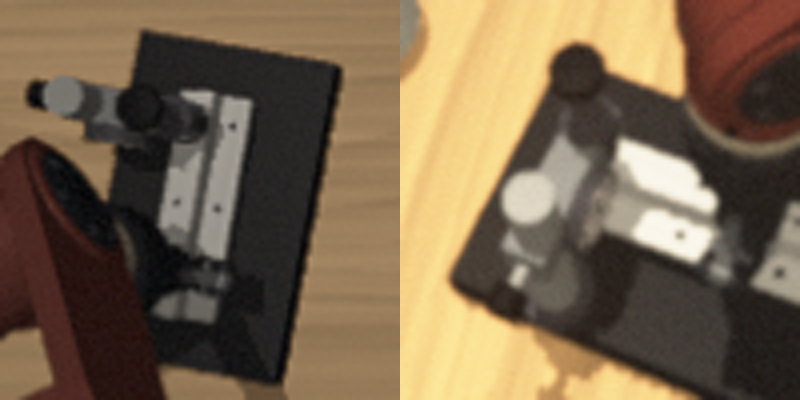

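```bash
python3 - <<'E'
from h import *
np.set_printoptions(precision=1,suppress=True)
t,ti=load("t3"); s,si=load("s3")
d=np.array([np.cos(np.radians(-9.5)),np.sin(np.radians(-9.5)),0]);p=np.array([.4394,.3588,.082])
P=[(.540,.3415,.088),p+d*.125,p+d*.100,p+d*.03,(.540,.3415,.193)]
print((proj(ti,P)-[85,145])*4,(proj(si,P)-[150,285])*[4,400/99]+[400,0])
E
```

```text
[[193.9 119.7]
 [201.9  88.2]
 [195.6 123.4]
 [178.  222.5]
 [138.9 102.7]] [[592.2 152.6]
 [556.2 143.9]
 [596.2 159.1]
 [711.  202.4]
 [574.2  66.4]]
```

Call:
step_arm --commands "0 0 -8 0;0 0 -6 0;0 0 -3 0;0 0 -2 0;0 0 0 0"

```text
time: 11.2
ee_pos: [0.4401, 0.3585, 0.0613]
orientation: [-180.0, -0.0, 170.5]
wrist_force: [0.1, 0.2, -3.2]
width: 0.0078
grasp_force: 108.4
```

Call:
step_arm --commands "0 0 -2 0;0 0 0 0;0 0 0 0"

```text
time: 11.5
ee_pos: [0.4406, 0.3588, 0.0601]
orientation: [180.0, 0.0, 170.5]
wrist_force: [-0.1, -1.0, -1.6]
width: 0.0074
grasp_force: 108.4
```

Call:
step_arm --commands "0 0 -1 0;0 0 0 0;0 0 0 0"

```text
time: 11.8
ee_pos: [0.4407, 0.3589, 0.0595]
orientation: [180.0, 0.0, 170.5]
wrist_force: [-2.0, -0.5, 1.7]
width: 0.0074
grasp_force: 109.0
```

Call:
step_arm --commands "0 0 0 0;0 0 0 0;0 0 0 0;0 0 0 0" --jaw 40

```text
time: 12.2
ee_pos: [0.4406, 0.3588, 0.059]
orientation: [180.0, 0.0, 170.5]
wrist_force: [0.1, 0.0, 0.3]
width: 0.0342
grasp_force: 0.0
```

Call:
step_arm --commands "0 0 25 0;-10 2 45 0;-10 2 45 0;-10 2 45 0;0 0 45 0"

```text
time: 12.7
ee_pos: [0.4091, 0.3647, 0.2655]
orientation: [-180.0, -0.0, 170.5]
wrist_force: [1.0, -0.4, -0.6]
width: 0.0339
grasp_force: 0.0
```

Call:
step_arm --commands "0 0 0 0;0 0 0 0;0 0 0 0" --jaw 0

```text
time: 13.0
ee_pos: [0.4096, 0.3641, 0.2622]
orientation: [-179.9, -0.1, 170.5]
wrist_force: [-0.9, 0.3, -0.1]
width: 0.0001
grasp_force: 0.0
```

Call:
step_arm --commands "40 -7 0 0;40 -7 0 0;40 -7 0 0;10 -2 0 0;0 0 -20 0"

```text
time: 13.5
ee_pos: [0.5431, 0.3413, 0.2442]
orientation: [179.9, 0.1, 170.3]
wrist_force: [-0.3, 0.7, -0.1]
width: 0.0001
grasp_force: 0.0
```

Call:
step_arm --commands "0 0 -15 0;0 0 -10 0;0 0 0 0;0 0 0 0"

```text
time: 13.9
ee_pos: [0.5396, 0.3419, 0.2187]
orientation: [-180.0, -0.1, 170.5]
wrist_force: [-0.6, 0.6, 0.6]
width: 0.0
grasp_force: 0.0
```

Call:
step_arm --commands "0 0 -4 0;0 0 -4 0;0 0 -4 0;0 0 0 0;0 0 0 0"

```text
time: 14.4
ee_pos: [0.5407, 0.3423, 0.2073]
orientation: [179.9, 0.0, 170.5]
wrist_force: [-0.3, 1.3, 3.1]
width: -0.0001
grasp_force: 1.2
```

Contact with the knob at a TCP height of about 0.21. Pressing on in small steps.

Call:
step_arm --commands "0 0 -5 0;0 0 -5 0;0 0 -5 0;0 0 0 0;0 0 0 0"

```text
time: 14.9
ee_pos: [0.5405, 0.3417, 0.1918]
orientation: [180.0, -0.0, 170.5]
wrist_force: [0.7, 2.3, 3.1]
width: -0.0001
grasp_force: 1.6
```

Call:
step_arm --commands "0 0 -4 0;0 0 -2 0;0 0 0 0;0 0 0 0"

```text
time: 15.3
ee_pos: [0.5407, 0.3419, 0.19]
orientation: [180.0, 0.0, 170.5]
wrist_force: [-4.9, -1.0, 17.1]
width: 0.0001
grasp_force: 8.3
```

Call:
step_arm --commands "0 0 -2 0;0 0 0 0;0 0 0 0"

```text
time: 15.6
ee_pos: [0.5407, 0.3419, 0.1899]
orientation: [180.0, 0.0, 170.5]
wrist_force: [-7.3, -2.5, 22.4]
width: 0.0004
grasp_force: 11.5
```

Call:
step_arm --commands "0 0 -2 0;0 0 0 0;0 0 0 0"

```text
time: 15.9
ee_pos: [0.5408, 0.3419, 0.1898]
orientation: [180.0, 0.1, 170.5]
wrist_force: [-10.8, -3.9, 29.3]
width: -0.0003
grasp_force: 14.6
```

```bash
python3 - <<'E'
from h import *
t,ti=shot("top","t4",1.0); s,si=shot("side","s4",1.0)
cv2.imwrite("pics/m4.png",np.hstack([cv2.resize(t[145:245,85:185],(400,400),interpolation=cv2.INTER_CUBIC),cv2.resize(s[285:384,150:250],(400,400),interpolation=cv2.INTER_CUBIC)]))
E
```

```text
(no output)
```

View pics/m4.png

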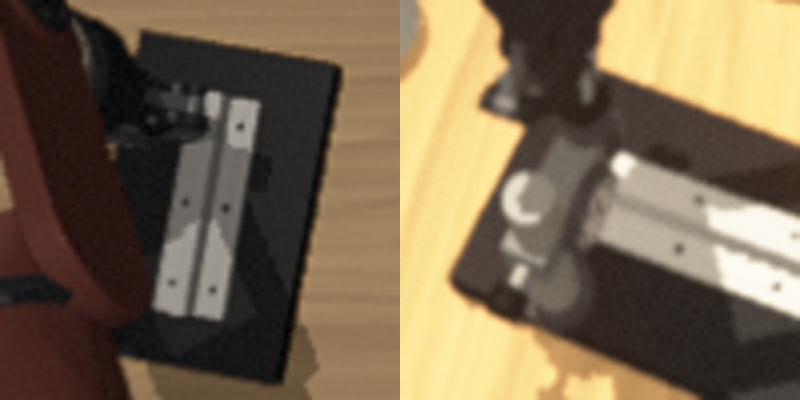

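The runner lies flat with the foot pressed on its rib and 29 N at the wrist, so the height is checked. Next I raise the spindle and go to the drawer handle.

Call:
step_arm --commands "0 0 15 0;0 0 20 0;0 0 30 0;0 0 30 0;-3 -46 0 -7"

```text
time: 16.5
ee_pos: [0.5395, 0.299, 0.2816]
orientation: [179.7, 0.4, 163.6]
wrist_force: [0.8, -0.5, 0.1]
width: 0.0002
grasp_force: 0.0
```

Call:
step_arm --commands "-3 -47 0 -7;-3 -47 0 -7;-3 -47 0 -7;-3 -47 0 -7;-3 -47 0 -7"

```text
time: 17.0
ee_pos: [0.5207, 0.0583, 0.2753]
orientation: [-179.8, -0.1, 128.2]
wrist_force: [0.7, 0.3, -0.1]
width: -0.0005
grasp_force: 0.0
```

Call:
step_arm --commands "-3 -47 0 -7;-3 -47 0 -7;-3 -47 0 -7;-3 -47 0 -7;-3 -47 0 -7"

```text
time: 17.5
ee_pos: [0.5055, -0.1763, 0.2754]
orientation: [-179.8, -0.0, 93.2]
wrist_force: [0.4, 0.1, 0.2]
width: 0.0001
grasp_force: 0.0
```

Call:
step_arm --commands "-3 -47 0 -7;0 0 0 0;0 0 0 0;0 0 0 0" --jaw 50

```text
time: 17.9
ee_pos: [0.5037, -0.2203, 0.2758]
orientation: [-179.9, -0.1, 86.5]
wrist_force: [-0.1, 0.0, 0.3]
width: 0.0429
grasp_force: 0.0
```

```bash
python3 - <<'E'
from h import *
im,i=shot("wrist","w5",1.2); print(get_obs()["ee_pos"],get_obs()["orientation"])
E
```

```text
[ 0.50399339 -0.21998225  0.27609661] [-1.79898083e+02 -5.34416621e-02  8.65896032e+01]
```

View pics/w5.png

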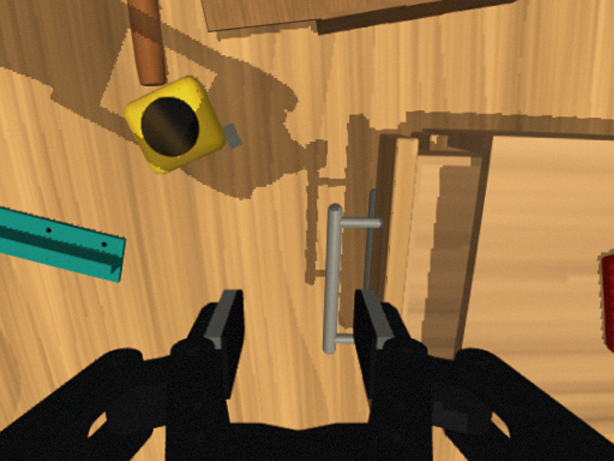

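The handle bar shows from (335,208) to (330,350), with the front board's top edge from (405,138) downward. The tape measure and the near turquoise look-alike are well clear of the drawer's path.

```bash
python3 - <<'E'
from h import *
np.set_printoptions(precision=4,suppress=True)
w,i=load("w5"); t,ti=load("top0")
for z in (.09,.1,.11,.12):
    h=onz(i,np.array([(335,208),(330,351)])/1.2,z);print(z,h[:,:2].ravel(),np.linalg.norm(h[0]-h[1]),np.degrees(np.arctan2(*(h[0]-h[1])[:2])))
print("handle vs top",tri(i,np.array((335,208))/1.2,ti,(337.2,177.5)),tri(i,np.array((330,351))/1.2,ti,(382,179)))
for z in (.12,.13,.14): print("front top outer edge",onz(i,np.array([(397,138),(387,250)])/1.2,z)[:,:2].ravel())
E
```

```text
0.09 [ 0.5341 -0.2201  0.5253 -0.3497] 0.129911191334678 3.892032397215222
0.1 [ 0.5334 -0.2177  0.5248 -0.3432] 0.125726457354209 3.892032397215224
0.11 [ 0.5326 -0.2154  0.5244 -0.3366] 0.12154172337374017 3.892032397215222
0.12 [ 0.5318 -0.213   0.5239 -0.3301] 0.11735698939327127 3.892032397215221
handle vs top (array([ 0.542 , -0.2479, -0.0346]), np.float64(0.004198104386566094)) (array([ 0.5233, -0.3377,  0.108 ]), np.float64(0.0022795197809085156))
front top outer edge [ 0.576  -0.1665  0.5691 -0.2471]
front top outer edge [ 0.5737 -0.1658  0.567  -0.2435]
front top outer edge [ 0.5713 -0.1651  0.5649 -0.24  ]
```

Call:
step_arm --commands "12 -28 -20 -0.5;12 -27 -20 0;0 0 -45 0;0 0 -45 0;0 0 -20 0" --jaw 26

```text
time: 18.45
ee_pos: [0.5258, -0.2727, 0.1217]
orientation: [-179.6, -0.2, 86.1]
wrist_force: [-1.1, 0.8, 0.1]
width: 0.022
grasp_force: 0.0
```

Call:
step_arm --commands "0 0 -14 0;0 0 0 0;0 0 0 0"

```text
time: 18.75
ee_pos: [0.5295, -0.2755, 0.1139]
orientation: [179.9, 0.1, 86.1]
wrist_force: [-0.4, 0.2, -0.4]
width: 0.0222
grasp_force: 0.0
```

Call:
step_arm --commands "0 0 0 0;0 0 0 0;0 0 0 0;0 0 0 0" --jaw 0 --squeeze 80

```text
time: 19.15
ee_pos: [0.5292, -0.2758, 0.1139]
orientation: [179.9, -0.1, 86.0]
wrist_force: [1.5, 3.6, 5.7]
width: 0.0084
grasp_force: 78.3
```

Call:
step_arm --commands "-15 1 0 0;-30 2 0 0;-30 2 0 0;-30 2 0 0;-20 1.4 0 0"

```text
time: 19.65
ee_pos: [0.4028, -0.2661, 0.1138]
orientation: [179.9, -0.2, 85.9]
wrist_force: [2.3, 8.4, 9.1]
width: 0.0083
grasp_force: 81.5
```

Call:
step_arm --commands "-5 0.3 0 0;-5 0.3 0 0;-5 0.3 0 0;0 0 0 0;0 0 0 0"

```text
time: 20.15
ee_pos: [0.3883, -0.265, 0.1138]
orientation: [-180.0, -0.3, 85.9]
wrist_force: [-0.0, 8.5, 11.7]
width: 0.0082
grasp_force: 81.8
```

Call:
step_arm --commands "-5 0.8 -0.5 0;-5 0.8 -0.5 0;-5 0.8 0 0;0 0 0 0;0 0 0 0"

```text
time: 20.65
ee_pos: [0.3778, -0.2642, 0.1138]
orientation: [179.4, -0.1, 85.8]
wrist_force: [11.5, 7.9, 4.7]
width: 0.0081
grasp_force: 81.0
```

Call:
step_arm --commands "-4 0.4 0 0;-4 0.4 0 0;0 0 0 0;0 0 0 0"

```text
time: 21.05
ee_pos: [0.3774, -0.2643, 0.114]
orientation: [178.2, 0.1, 85.6]
wrist_force: [37.9, 6.3, -15.2]
width: 0.0083
grasp_force: 79.3
```

Drawer is at its stop (38 N). I ease off, release, rise and look at the drawer.

Call:
step_arm --commands "6 0 0 0;6 0 0 0;0 0 0 0;0 0 0 0"

```text
time: 21.45
ee_pos: [0.3792, -0.2643, 0.1138]
orientation: [179.8, 0.0, 86.0]
wrist_force: [1.3, 5.3, 9.2]
width: 0.0077
grasp_force: 82.3
```

Call:
step_arm --commands "0 0 0 0;0 0 0 0;0 0 40 0;0 0 45 0;20 20 40 0" --jaw 26

```text
time: 21.95
ee_pos: [0.3957, -0.2451, 0.2376]
orientation: [-179.9, 0.1, 85.8]
wrist_force: [1.3, -1.0, 0.5]
width: 0.0223
grasp_force: 0.0
```

Call:
step_arm --commands "30 30 20 0;30 30 20 0;30 30 0 0;0 0 0 0;0 0 0 0"

```text
time: 22.45
ee_pos: [0.4869, -0.1534, 0.2758]
orientation: [-179.9, 0.0, 86.1]
wrist_force: [-0.3, 0.2, -0.3]
width: 0.0221
grasp_force: 0.0
```

```bash
python3 - <<'E'
from h import *
im,i=shot("wrist","w6",1.0); t,ti=shot("top","t6",1.0);s,_=shot("side","s6",1.0); print(get_obs()["ee_pos"],get_obs()["orientation"])
cv2.imwrite("pics/m6.png",np.vstack([cv2.resize(im[:300],(800,469//1))[:330],np.hstack([cv2.resize(t[110:212,205:341],(360,270),interpolation=cv2.INTER_CUBIC),cv2.resize(s[80:212,150:326],(360,270),interpolation=cv2.INTER_CUBIC),np.zeros((270,80,3),np.uint8)])]))
E
```

```text
[ 0.48612422 -0.15457068  0.27576668] [-1.79866996e+02 -5.82193711e-03  8.58988358e+01]
```

View pics/m6.png

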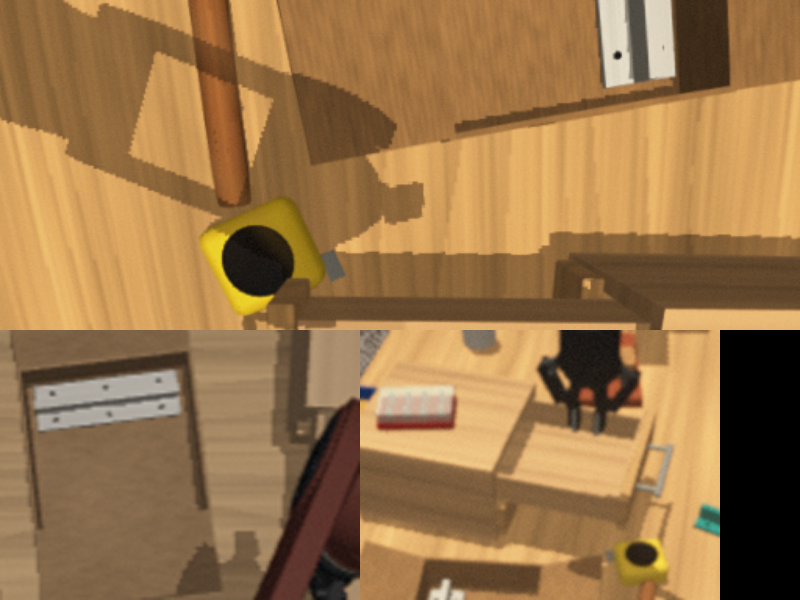

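The drawer is right out and empty. The second runner hasn't moved since the first look and lies close to the carton's far wall, so I approach with the jaws only 20 mm open.

Call:
step_arm --commands "29 31 0 1.8;29 31 0 1.8;29 31 0 1.8;29 31 0 1.8;29 31 0 1.8" --jaw 24

```text
time: 23.1
ee_pos: [0.6328, 0.0006, 0.2763]
orientation: [-179.9, 0.0, 94.9]
wrist_force: [0.2, 0.2, 0.9]
width: 0.0207
grasp_force: 0.0
```

Call:
step_arm --commands "30 32 0 2;0 0 -45 0;0 0 -45 0;0 0 -45 0;0 0 -20 0"

```text
time: 23.6
ee_pos: [0.658, 0.0316, 0.1154]
orientation: [-179.4, -0.1, 96.9]
wrist_force: [-0.2, 0.8, -0.6]
width: 0.0203
grasp_force: 0.0
```

Call:
step_arm --commands "0 0 0 0;0 0 0 0;0 0 0 0"

```text
time: 23.9
ee_pos: [0.6642, 0.0323, 0.1246]
orientation: [179.7, 0.1, 96.9]
wrist_force: [0.1, -1.0, 0.3]
width: 0.0205
grasp_force: 0.0
```

Call:
step_arm --commands "-2 0 -30 0;0 0 -25 0;0 0 -15 0;0 0 0 0;0 0 0 0"

```text
time: 24.4
ee_pos: [0.6615, 0.0331, 0.0533]
orientation: [179.9, 0.0, 97.0]
wrist_force: [0.7, 1.0, 0.9]
width: 0.0207
grasp_force: 0.0
```

Call:
step_arm --commands "0 0 -8 0;0 0 -6 0;0 0 -6 0;0 0 0 0;0 0 0 0"

```text
time: 24.9
ee_pos: [0.6629, 0.0331, 0.0406]
orientation: [179.8, 0.1, 97.0]
wrist_force: [-17.8, -0.3, 32.6]
width: 0.0205
grasp_force: 18.7
```

Contact at 33 N: the far finger's back meets the carton's far rim. I rise a little, grip the rib's upper part here, slide the runner to mid-carton and take it again properly.

Call:
step_arm --commands "-2 0 4 0;-1 0 1 0;0 0 0 0"

```text
time: 25.2
ee_pos: [0.6592, 0.0332, 0.0392]
orientation: [179.8, 0.0, 97.0]
wrist_force: [-2.3, -0.5, 10.3]
width: 0.0204
grasp_force: 5.2
```

Call:
step_arm --commands "0 0 0 0;0 0 0 0;0 0 0 0;0 0 0 0" --jaw 0 --squeeze 70

```text
time: 25.6
ee_pos: [0.6596, 0.0332, 0.0386]
orientation: [179.8, 0.0, 97.0]
wrist_force: [0.5, 0.5, 8.3]
width: 0.0081
grasp_force: 71.9
```

Call:
step_arm --commands "0 0 3 0;-20 -2.4 0 0;-20 -2.4 0 0;0 0 -2 0;0 0 0 0"

```text
time: 26.1
ee_pos: [0.6146, 0.0282, 0.0386]
orientation: [-179.6, -0.0, 97.0]
wrist_force: [-9.1, -1.4, 15.2]
width: 0.008
grasp_force: 72.7
```

Call:
step_arm --commands "0 0 0 0;0 0 0 0;0 0 0 0" --jaw 30

```text
time: 26.4
ee_pos: [0.6167, 0.0285, 0.0369]
orientation: [-179.9, -0.0, 97.0]
wrist_force: [-1.4, 0.3, 0.5]
width: 0.0254
grasp_force: 0.0
```

Call:
step_arm --commands "0 0 -4 0;0 0 0 0;0 0 0 0"

```text
time: 26.7
ee_pos: [0.6171, 0.0284, 0.0333]
orientation: [-179.9, -0.0, 97.0]
wrist_force: [-0.4, -0.1, -0.2]
width: 0.0253
grasp_force: 0.0
```

Call:
step_arm --commands "0 0 0 0;0 0 0 0;0 0 0 0;0 0 0 0" --jaw 0 --squeeze 110

```text
time: 27.1
ee_pos: [0.6175, 0.0284, 0.034]
orientation: [180.0, 0.0, 97.0]
wrist_force: [-1.0, 0.2, 0.2]
width: 0.0072
grasp_force: 108.2
```

Call:
step_arm --commands "0 0 15 0;0 0 35 0;0 0 45 0;0 0 45 0;0 0 45 0"

```text
time: 27.6
ee_pos: [0.6168, 0.0285, 0.221]
orientation: [-180.0, -0.0, 97.0]
wrist_force: [0.9, 0.5, -2.5]
width: 0.0075
grasp_force: 107.9
```

Call:
step_arm --commands "0 0 45 0;0 0 0 0;-8 -43 0 -1.6;-8 -44 0 -1.6;-8 -44 0 -1.6"

```text
time: 28.1
ee_pos: [0.5923, -0.1032, 0.2632]
orientation: [-179.9, -0.0, 92.2]
wrist_force: [0.1, -0.2, -1.6]
width: 0.0077
grasp_force: 108.1
```

Call:
step_arm --commands "-8 -44 0 -1.6;-8 -44 0 -1.6;-8 -44 0 -1.6;-8 -44 0 -1.6;0 0 0 0"

```text
time: 28.6
ee_pos: [0.5592, -0.284, 0.263]
orientation: [-179.9, 0.2, 85.4]
wrist_force: [0.5, -0.0, -2.6]
width: 0.0075
grasp_force: 108.0
```

Call:
step_arm --commands "0 0 0 0;0 0 0 0"

```text
time: 28.8
ee_pos: [0.5611, -0.2775, 0.2631]
orientation: [-179.9, -0.1, 85.8]
wrist_force: [0.6, 0.4, -2.5]
width: 0.0072
grasp_force: 108.0
```

```bash
python3 - <<'E'
from h import *
im,i=shot("wrist","w7",1.0); t,ti=shot("top","t7",1.0);s,si=shot("side","s7",1.0); print(get_obs()["ee_pos"],get_obs()["orientation"])
cv2.imwrite("pics/m7.png",np.hstack([cv2.resize(im,(400,300)),cv2.resize(s[80:200,160:320],(400,300),interpolation=cv2.INTER_CUBIC)]))
E
```

```text
[ 0.56165004 -0.27705662  0.26368718] [-1.79975508e+02 -2.83742811e-02  8.59015642e+01]
```

View pics/m7.png

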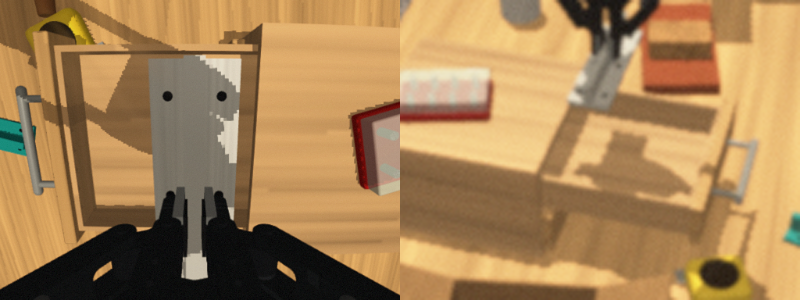

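Wrist view shows the runner hanging level over the drawer. The drawer's +y wall is at picture row about 52, the front's inner edge at column about 62–80 and the unit's top edge at column about 255.

```bash
python3 - <<'E'
from h import *
np.set_printoptions(precision=4,suppress=True)
w,i=load("w7"); k=1.28
o=np.array([.433,-.2685]);a=np.radians(-4.3);X=np.array([np.cos(a),np.sin(a)]);Y=np.array([-X[1],X[0]])
loc=lambda p:np.c_[(p[:,:2]-o)@X,(p[:,:2]-o)@Y]
for z in (.13,.14,.145): print(z,"wall inner top y+, front inner top, unit edge(.15)",loc(onz(i,np.array([(150,52),(63,100)])*k,z)).ravel(),loc(onz(i,np.array([(261,30),(255,150)])*k,.15)).ravel())
for z in (.08,.09,.1): print(z,"floor corner y+front (80,58), (85,205)y-",loc(onz(i,np.array([(80,62),(85,205)])*k,z)).ravel())
print("handle z.112",loc(onz(i,np.array([(22,92),(38,190)])*k,.112)).ravel())
E
```

```text
0.13 wall inner top y+, front inner top, unit edge(.15) [0.0887 0.0946 0.0004 0.0508] [0.1864 0.111  0.1877 0.0054]
0.14 wall inner top y+, front inner top, unit edge(.15) [0.0903 0.0938 0.0054 0.0517] [0.1864 0.111  0.1877 0.0054]
0.145 wall inner top y+, front inner top, unit edge(.15) [0.0911 0.0933 0.0079 0.0521] [0.1864 0.111  0.1877 0.0054]
0.08 floor corner y+front (80,58), (85,205)y- [ 0.0004  0.0888 -0.0147 -0.0909]
0.09 floor corner y+front (80,58), (85,205)y- [ 0.0046  0.0883 -0.01   -0.0855]
0.1 floor corner y+front (80,58), (85,205)y- [ 0.0089  0.0878 -0.0053 -0.0802]
handle z.112 [-0.0528  0.0582 -0.0542 -0.0549]
```

Call:
step_arm --commands "0 0 -45 0;0 0 -45 0;0 0 -30 0;0 0 -15 0;0 0 0 0"

```text
time: 29.45
ee_pos: [0.56, -0.2766, 0.126]
orientation: [-179.7, -0.2, 85.9]
wrist_force: [0.1, 0.6, -2.8]
width: 0.0074
grasp_force: 108.1
```

Call:
step_arm --commands "0 0 0 0;0 0 -6 0;0 0 -5 0;0 0 0 0;0 0 0 0"

```text
time: 29.95
ee_pos: [0.5615, -0.2787, 0.1182]
orientation: [180.0, 0.0, 85.8]
wrist_force: [0.6, -0.3, -2.0]
width: 0.0075
grasp_force: 108.1
```

Call:
step_arm --commands "0 0 -3 0;0 0 -2 0;0 0 -1.5 0;0 0 0 0;0 0 0 0"

```text
time: 30.45
ee_pos: [0.5637, -0.2791, 0.115]
orientation: [179.7, 0.1, 85.8]
wrist_force: [-0.4, 2.4, 8.1]
width: 0.0074
grasp_force: 109.6
```

Call:
step_arm --commands "0 0 -1.5 0;0 0 0 0;0 0 0 0"

```text
time: 30.75
ee_pos: [0.5647, -0.2792, 0.115]
orientation: [179.6, 0.1, 85.8]
wrist_force: [-0.7, 3.8, 12.0]
width: 0.0074
grasp_force: 110.2
```

Call:
step_arm --commands "0 0 -1 0;0 0 0 0;0 0 0 0"

```text
time: 31.05
ee_pos: [0.5653, -0.2793, 0.1149]
orientation: [179.5, 0.1, 85.8]
wrist_force: [-0.2, 5.3, 14.8]
width: 0.0074
grasp_force: 110.6
```

Resting on the floor (floor at about z 0.085). Release, and go back for the checked runner on the plate.

Call:
step_arm --commands "0 0 1 0;0 0 0 0;0 0 0 0;0 0 0 0" --jaw 30

```text
time: 31.45
ee_pos: [0.5614, -0.2787, 0.1099]
orientation: [-180.0, 0.0, 85.8]
wrist_force: [0.9, 0.3, 2.0]
width: 0.0257
grasp_force: 1.4
```

Call:
step_arm --commands "0 0 20 0;0 0 40 0;0 0 45 0;0 0 45 0;-6 45 0 5"

```text
time: 31.95
ee_pos: [0.5598, -0.2397, 0.2688]
orientation: [179.2, 0.6, 90.6]
wrist_force: [1.8, 0.1, 1.0]
width: 0.0254
grasp_force: 0.0
```

Call:
step_arm --commands "-9 47 0 6.8;-9 47 0 6.8;-9 47 0 6.8;-9 47 0 6.8;-9 47 0 6.8"

```text
time: 32.45
ee_pos: [0.5093, 0.003, 0.2591]
orientation: [-180.0, -0.0, 125.0]
wrist_force: [-0.5, 0.4, -0.6]
width: 0.0254
grasp_force: 0.0
```

Call:
step_arm --commands "-9 47 0 6.8;-9 47 0 6.8;-9 47 0 6.8;-9 47 0 6.8;-9 47 0 6.8"

```text
time: 32.95
ee_pos: [0.4645, 0.238, 0.2593]
orientation: [-180.0, -0.0, 159.1]
wrist_force: [0.5, 0.0, -0.5]
width: 0.0255
grasp_force: 0.0
```

Call:
step_arm --commands "-8 40 0 6.8;0 0 0 4;0 0 0 0;0 0 0 0"

```text
time: 33.35
ee_pos: [0.4572, 0.276, 0.2592]
orientation: [-179.9, -0.0, 169.5]
wrist_force: [0.9, 0.0, 0.7]
width: 0.0256
grasp_force: 0.0
```

```bash
python3 - <<'E'
from h import *
im,i=shot("wrist","w8",1.0); t,ti=shot("top","t8",1.0);s,si=shot("side","s8",1.0); print(get_obs()["ee_pos"],get_obs()["orientation"])
cv2.imwrite("pics/m8.png",np.hstack([cv2.resize(im,(400,300)),cv2.resize(s[80:200,160:320],(400,300),interpolation=cv2.INTER_CUBIC)]))
b=np.hstack([cv2.resize(t[140:245,80:220],(400,300),interpolation=cv2.INTER_CUBIC),cv2.resize(s[285:375,155:275],(400,300),interpolation=cv2.INTER_CUBIC)])
cv2.imwrite("pics/m8.png",np.vstack([cv2.imread("pics/m8.png"),b]))
E
```

```text
[0.45766314 0.27544089 0.25964101] [-1.79975788e+02 -1.79409838e-02  1.69445019e+02]
```

View pics/m8.png

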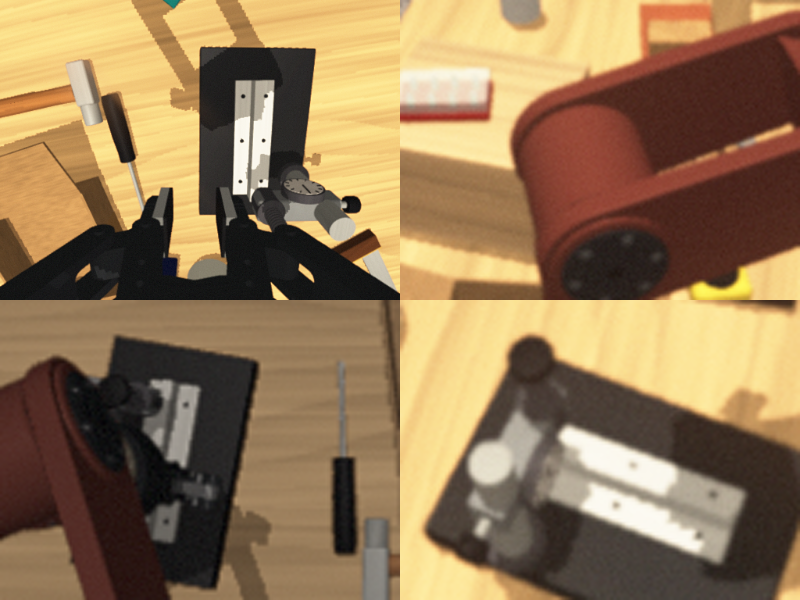

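The runner still lies flat on the plate. Its free end is at wrist pixels (236,81)–(275,81) in this display, with its left edge running down to (233,195).

```bash
python3 - <<'E'
from h import *
np.set_printoptions(precision=4,suppress=True)
w,i=load("w8"); t,ti=load("t4"); k=1.28
p=onz(i,np.array([(236,81),(275,81),(233,195),(269,182)])*k,.036)[:,:2];print(p)
print(np.linalg.norm(p[0]-p[1]), "axis",np.degrees(np.arctan2(*(p[2]-p[0])[::-1])),np.degrees(np.arctan2(*(p[3]-p[1])[::-1])))
a=np.arctan2(*(p[2]-p[0])[::-1]);d=np.array([np.cos(a),np.sin(a)]);m=(p[0]+p[1])/2
print("centre",m+.08*d,"grip 45 back",m+.035*d)
q=onz(ti,[(85+152/4,145+312/4),(85+222/4,145+322/4)],.036)[:,:2];print("t4 end",q,q.mean(0))
E
```

```text
[[0.4046 0.3406]
 [0.4135 0.3905]
 [0.5636 0.3139]
 [0.5529 0.368 ]]
0.0507220451816369 axis -9.541166597471443 -9.16611413188528
centre [0.488  0.3523] grip 45 back [0.4436 0.3598]
t4 end [[0.4059 0.3881]
 [0.3986 0.3366]] [0.4022 0.3623]
```

Call:
step_arm --commands "-16 40 0 1;-16 43 0 0;0 0 -45 0;0 0 -45 0;6 -1 -40 0" --jaw 36

```text
time: 34.0
ee_pos: [0.4309, 0.358, 0.1283]
orientation: [-180.0, -0.0, 170.5]
wrist_force: [-0.5, -0.3, -0.4]
width: 0.0307
grasp_force: 0.0
```

Call:
step_arm --commands "0 0 0 0;0 0 0 0;0 0 0 0"

```text
time: 34.3
ee_pos: [0.4335, 0.3592, 0.1329]
orientation: [179.8, 0.2, 170.5]
wrist_force: [0.2, -0.6, 0.7]
width: 0.031
grasp_force: 0.0
```

Call:
step_arm --commands "8 -1 -25 0;0 0 -25 0;0 0 -15 0;0 0 -6 0;0 0 0 0"

```text
time: 34.8
ee_pos: [0.4396, 0.3576, 0.0593]
orientation: [180.0, 0.0, 170.6]
wrist_force: [-0.9, -0.2, -0.3]
width: 0.0307
grasp_force: 0.0
```

Call:
step_arm --commands "0 0 0 0;0 0 -1 0;0 0 0 0"

```text
time: 35.1
ee_pos: [0.44, 0.3578, 0.0588]
orientation: [179.9, 0.1, 170.6]
wrist_force: [0.9, 0.8, -0.4]
width: 0.031
grasp_force: 0.0
```

Call:
step_arm --commands "0 0 0 0;0 0 0 0;0 0 0 0;0 0 0 0" --jaw 0 --squeeze 110

```text
time: 35.5
ee_pos: [0.4399, 0.3579, 0.0587]
orientation: [179.9, 0.1, 170.6]
wrist_force: [-1.4, 0.8, 4.7]
width: 0.0075
grasp_force: 108.6
```

Call:
step_arm --commands "0 0 6 0;0 0 8 0;-25 4 0 0;-30 5 0 0;-30 5 0 0"

```text
time: 36.0
ee_pos: [0.3532, 0.3709, 0.0717]
orientation: [-179.9, -0.1, 170.5]
wrist_force: [-1.3, 0.3, -1.5]
width: 0.0073
grasp_force: 107.6
```

Call:
step_arm --commands "0 0 10 0;0 0 45 0;0 0 45 0;0 0 45 0;0 0 45 0"

```text
time: 36.5
ee_pos: [0.3542, 0.3708, 0.2638]
orientation: [-180.0, 0.0, 170.6]
wrist_force: [0.5, 0.3, -2.4]
width: 0.0076
grasp_force: 108.0
```

Call:
step_arm --commands "10 -44 5 -6.4;10 -45 0 -6.5;10 -45 0 -6.5;10 -45 0 -6.5;10 -45 0 -6.5"

```text
time: 37.0
ee_pos: [0.4043, 0.1454, 0.2672]
orientation: [180.0, 0.0, 137.9]
wrist_force: [1.2, 0.1, -1.8]
width: 0.0072
grasp_force: 108.3
```

Call:
step_arm --commands "10 -45 0 -6.5;10 -45 0 -6.5;10 -45 0 -6.5;10 -45 0 -6.5;10 -45 0 -6.5"

```text
time: 37.5
ee_pos: [0.4542, -0.0798, 0.2672]
orientation: [180.0, 0.0, 105.4]
wrist_force: [1.9, -0.3, -1.8]
width: 0.0077
grasp_force: 108.3
```

Call:
step_arm --commands "10 -45 0 -6.5;10 -45 0 -6.5;10 -45 0 -6.5;0 0 0 0;0 0 0 0"

```text
time: 38.0
ee_pos: [0.4839, -0.2137, 0.2666]
orientation: [-179.9, -0.1, 86.1]
wrist_force: [0.3, -0.5, -3.3]
width: 0.0072
grasp_force: 108.3
```

Call:
step_arm --commands "2 -13 0 -0.3;0 0 -30 0;0 0 0 0;0 0 0 0;0 0 0 0"

```text
time: 38.5
ee_pos: [0.487, -0.2254, 0.2381]
orientation: [179.9, 0.0, 86.0]
wrist_force: [-0.4, 0.3, -2.4]
width: 0.0075
grasp_force: 108.2
```

```bash
python3 - <<'E'
from h import *
im,i=shot("wrist","w9",1.4); s,si=shot("side","s9",1.0); print(get_obs()["ee_pos"],get_obs()["orientation"])
cv2.imwrite("pics/m9.png",np.hstack([cv2.resize(im,(520,390)),cv2.resize(s[85:205,190:276],(280,390),interpolation=cv2.INTER_CUBIC)]))
E
```

```text
[ 0.48716927 -0.22568219  0.23842683] [1.79876920e+02 7.00028528e-02 8.59297535e+01]
```

View pics/m9.png

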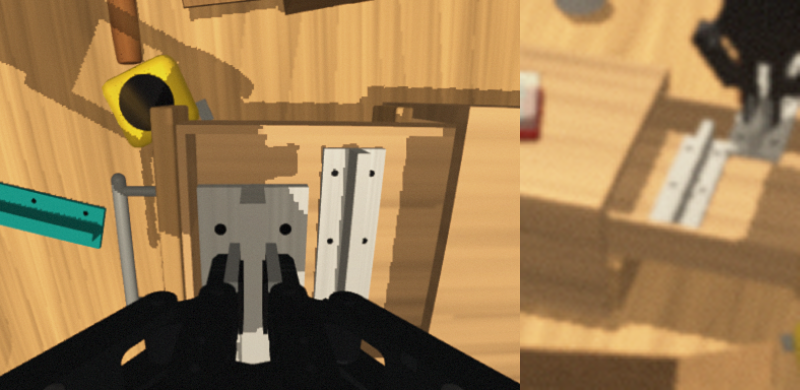

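The first runner lies flat, rib up, at wrist columns 318–385. The held one is clear of it and of the drawer's front, so I lower it.

Call:
step_arm --commands "0 0 -40 0;0 0 -40 0;0 0 -25 0;0 0 -10 0;0 0 0 0"

```text
time: 39.1
ee_pos: [0.4859, -0.2251, 0.1211]
orientation: [-179.9, -0.1, 85.9]
wrist_force: [-0.5, 1.0, -3.4]
width: 0.0073
grasp_force: 108.2
```

Call:
step_arm --commands "0 0 -3 0;0 0 -2 0;0 0 -2 0;0 0 0 0;0 0 0 0"

```text
time: 39.6
ee_pos: [0.4867, -0.2257, 0.1154]
orientation: [180.0, 0.0, 85.9]
wrist_force: [0.5, -0.3, -3.2]
width: 0.0079
grasp_force: 108.2
```

Call:
step_arm --commands "0 0 -1.5 0;0 0 0 0;0 0 0 0"

```text
time: 39.9
ee_pos: [0.4867, -0.2258, 0.1137]
orientation: [180.0, 0.0, 85.9]
wrist_force: [0.2, 0.7, -0.9]
width: 0.0075
grasp_force: 108.6
```

Call:
step_arm --commands "0 0 -1 0;0 0 0 0;0 0 0 0"

```text
time: 40.2
ee_pos: [0.4873, -0.2259, 0.1137]
orientation: [179.9, 0.0, 85.9]
wrist_force: [-0.8, 2.7, 5.2]
width: 0.0073
grasp_force: 109.5
```

Call:
step_arm --commands "0 0 0 0;0 0 0 0;0 0 0 0;0 0 0 0" --jaw 28

```text
time: 40.6
ee_pos: [0.4862, -0.2256, 0.1121]
orientation: [-180.0, -0.0, 85.9]
wrist_force: [0.5, -0.3, 0.3]
width: 0.0242
grasp_force: 0.0
```

Call:
step_arm --commands "0 0 20 0;0 0 40 0;0 0 45 0;0 0 40 0;0 0 0 0"

```text
time: 41.1
ee_pos: [0.4902, -0.228, 0.2653]
orientation: [179.3, 0.4, 85.9]
wrist_force: [-0.9, -0.2, 1.1]
width: 0.024
grasp_force: 0.0
```

Call:
step_arm --commands "10 45 0 0;10 45 20 0;0 0 20 0;0 0 0 0;0 0 0 0"

```text
time: 41.6
ee_pos: [0.5063, -0.136, 0.2968]
orientation: [-180.0, 0.0, 85.9]
wrist_force: [-0.1, -0.0, -0.3]
width: 0.0236
grasp_force: 0.0
```

```bash
python3 - <<'E'
from h import *
im,i=shot("wrist","w10",1.4); t,ti=shot("top","t10",1.0); s,si=shot("side","s10",1.0); print(get_obs()["ee_pos"])
cv2.imwrite("pics/m10.png",np.hstack([cv2.resize(im,(480,360)),cv2.resize(s[85:205,190:296],(318,360),interpolation=cv2.INTER_CUBIC)]))
E
```

```text
[ 0.50542147 -0.1363025   0.2954345 ]
```

View pics/m10.png

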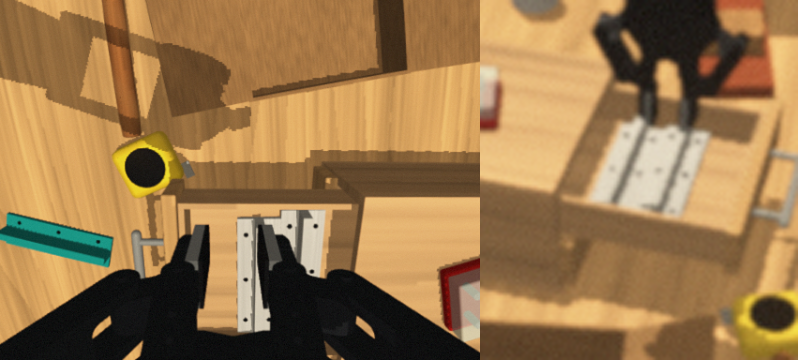

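Both runners lie in the drawer, and they now look shifted close together. I check numerically that neither rides on the other.

```bash
python3 - <<'E'
from h import *
np.set_printoptions(precision=3,suppress=True)
w,wi=load("w10"); s,si=load("s10"); k=512/480
o=np.array([.433,-.2685]);a=np.radians(-4.3);X=np.array([np.cos(a),np.sin(a)]);Y=np.array([-X[1],X[0]])
loc=lambda p:np.c_[(p[:,:2]-o)@X,(p[:,:2]-o)@Y,p[:,2]]
print("wrist L-edge top, split?, R-edge top",loc(onz(wi,np.array([(237,218),(282,214),(326,210),(239,330)])*k,.0915)))
g=lambda x,y:(190+(x-480)/3,85+y/3)
print("side y+ ends: L bar far-x.. ",loc(onz(si,[g(590,200),g(640,208),g(684,212)],.0915)))
print("side y- ends",loc(onz(si,[g(622,118),g(710,132)],.0915)))
c=cv2.resize(s[110:165,222:275],(400,415),interpolation=cv2.INTER_CUBIC)
d=cv2.resize(w[215:360,180:355],(400,331),interpolation=cv2.INTER_CUBIC)
cv2.imwrite("pics/m11.png",np.hstack([c,cv2.copyMakeBorder(d,0,84,0,0,0)]))
E
```

```text
wrist L-edge top, split?, R-edge top [[ 0.07   0.07   0.092]
 [ 0.121  0.075  0.092]
 [ 0.17   0.08   0.092]
 [ 0.073 -0.087  0.092]]
side y+ ends: L bar far-x..  [[0.165 0.057 0.092]
 [0.11  0.055 0.092]
 [0.064 0.049 0.092]]
side y- ends [[ 0.171 -0.087  0.091]
 [ 0.068 -0.089  0.092]]
```

View pics/m11.png

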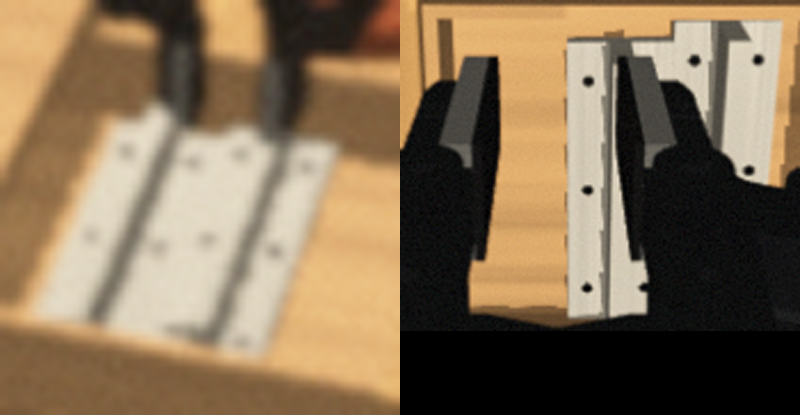

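The pair spans 0.070–0.170 m from the drawer's front, which is 2 × 50 mm, and lies between its side walls. So they lie flat side by side; the second was evidently nudged along after I released it. Now I shut the drawer by pushing the handle with closed fingers.

Call:
step_arm --commands "-33 -25 0 0;-33 -25 0 0;-33 -25 0 0;-33 -25 0 0;-31 -25 0 0" --jaw 0

```text
time: 42.25
ee_pos: [0.3412, -0.2616, 0.296]
orientation: [-179.9, -0.1, 85.8]
wrist_force: [-0.0, -0.7, 0.1]
width: 0.0
grasp_force: 0.0
```

Call:
step_arm --commands "0 0 -45 0;0 0 -45 0;0 0 -45 0;0 0 -40 0;0 0 -5 0"

```text
time: 42.75
ee_pos: [0.3387, -0.257, 0.1111]
orientation: [-179.4, -0.5, 85.8]
wrist_force: [-0.4, 1.0, 0.0]
width: 0.0003
grasp_force: 0.0
```

Call:
step_arm --commands "0 0 0 0;0 0 0 0"

```text
time: 42.95
ee_pos: [0.3444, -0.2622, 0.1191]
orientation: [179.9, 0.1, 85.9]
wrist_force: [0.2, 0.1, -0.0]
width: 0.0002
grasp_force: 0.0
```

Pushing gently, at about 0.15 m/s so the runners don't slide.

Call:
step_arm --commands "8 -0.6 -5 0;10 -0.8 0 0;14 -1 0 0;15 -1.1 0 0;15 -1.1 0 0"

```text
time: 43.45
ee_pos: [0.4073, -0.2658, 0.1128]
orientation: [179.9, 0.0, 85.9]
wrist_force: [-1.8, 0.2, 2.7]
width: 0.0004
grasp_force: 0.8
```

Call:
step_arm --commands "15 -1.1 0 0;15 -1.1 0 0;15 -1.1 0 0;15 -1.1 0 0;15 -1.1 0 0"

```text
time: 43.95
ee_pos: [0.4822, -0.2709, 0.1123]
orientation: [180.0, 0.0, 85.9]
wrist_force: [-2.3, -0.8, 0.6]
width: -0.0001
grasp_force: 0.8
```

Call:
step_arm --commands "15 -1.1 0 0;14 -1 0 0;10 -0.8 0 0;6 -0.5 0 0;0 0 0 0"

```text
time: 44.45
ee_pos: [0.5265, -0.2742, 0.1122]
orientation: [180.0, -0.0, 85.9]
wrist_force: [-0.2, 0.6, 1.1]
width: 0.0002
grasp_force: 0.0
```

Call:
step_arm --commands "4 -0.3 0 0;3 -0.2 0 0;0 0 0 0;0 0 0 0"

```text
time: 44.85
ee_pos: [0.5325, -0.2749, 0.1125]
orientation: [180.0, 0.0, 85.9]
wrist_force: [0.3, 0.3, 0.4]
width: -0.0001
grasp_force: 0.0
```

Call:
step_arm --commands "5 -0.4 0 0;5 -0.4 0 0;4 -0.3 0 0;0 0 0 0;0 0 0 0"

```text
time: 45.35
ee_pos: [0.5469, -0.276, 0.1124]
orientation: [180.0, 0.0, 85.9]
wrist_force: [-0.4, 0.4, -0.5]
width: 0.0001
grasp_force: 0.0
```

Call:
step_arm --commands "4 -0.3 0 0;3 -0.2 0 0;3 -0.2 0 0;0 0 0 0;0 0 0 0"

```text
time: 45.85
ee_pos: [0.549, -0.276, 0.1122]
orientation: [-178.9, -0.1, 86.0]
wrist_force: [-21.4, 1.3, 14.8]
width: -0.0001
grasp_force: 10.8
```

Call:
step_arm --commands "2 0 0 0;0 0 0 0;0 0 0 0"

```text
time: 46.15
ee_pos: [0.5491, -0.276, 0.1122]
orientation: [-178.6, -0.2, 86.0]
wrist_force: [-26.5, 1.6, 17.7]
width: -0.0003
grasp_force: 13.4
```

Call:
step_arm --commands "-8 0 0 0;-15 1 0 0;-30 2 0 0;0 0 45 0;0 0 45 0"

```text
time: 46.65
ee_pos: [0.5024, -0.2718, 0.1997]
orientation: [-179.6, -0.2, 85.8]
wrist_force: [1.5, -0.2, 1.2]
width: 0.0003
grasp_force: 0.0
```

Call:
step_arm --commands "-20 -10 45 0;-40 -20 0 0;-40 -20 0 0;-30 -20 0 0;0 0 0 0"

```text
time: 47.15
ee_pos: [0.3728, -0.3456, 0.2475]
orientation: [-180.0, 0.1, 85.6]
wrist_force: [0.5, -0.3, -0.2]
width: 0.0001
grasp_force: 0.0
```

```bash
python3 - <<'E'
from h import *
t,ti=shot("top","t12",1.5); s,si=shot("side","s12",1.0); print(get_obs()["ee_pos"],get_obs()["time"])
cv2.imwrite("pics/m12.png",np.hstack([cv2.resize(t,(480,360),interpolation=cv2.INTER_AREA),cv2.resize(s[70:190,140:246],(318,360),interpolation=cv2.INTER_CUBIC)]))
E
```

```text
[ 0.37534307 -0.34405196  0.24741554] 47.25
```

View pics/m12.png

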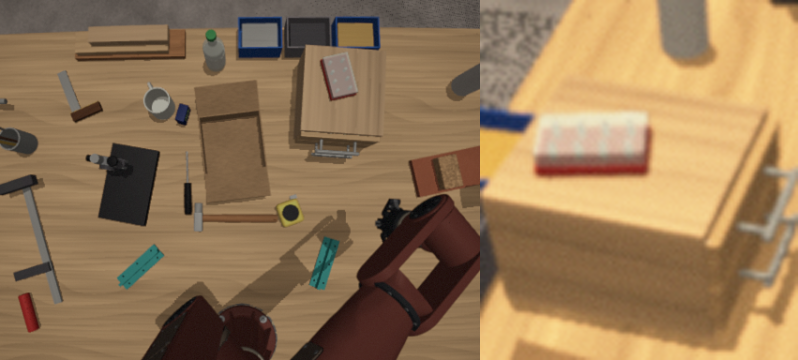

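The drawer is flush, the carton is empty with both flaps back, and the bystanders haven't moved. Handing in.

```bash
python3 -c "
from station import *
print(job_done())"
```

```text
the job is handed in; nothing more can be done
None
```

I've handed the job in at about 47 s: flaps folded back, one runner gauged, both runners (only two were in the carton) flat and rib up in the top drawer, and the drawer pushed shut to its stop; no verdict came back.

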